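Load a notched plane blade in the sharpening fixture

TASK

Pick up the notched steel plane blade from its wooden rest and lay it flat on the bed of the grey sharpening fixture with its notch over the locating pin, pushed fully home so that the notched end sits square against the fence. The pin is set at a different place across the bed for each job, so feel for it gently and never force the blade; let go of the blade when it is home and leave the drill, the parts bin and the lamp switch alone.

Things in the scene. Friction and masses are not known exactly. Their poses are not given: they have to be found in the camera images.
- blade: Loose flat plane blade of bare steel, about 0.2 kg, 130 mm long (x), 40 mm wide (y), 6 mm thick (z); origin at the centre of its underside. Starts lying on the rest, overhanging about 20 mm at each end and 7 mm at each side. Its +x end has an open notch (see notch_end); the other end is square with a shallow bevel and no notch.
- notch_end (a point): Middle of the notched end line on the blade's underside, 65 mm along +x from the blade's origin, blade axes. The notch is on the centreline, through the full thickness: 8.5 mm wide with straight parallel sides and no lead-in, 15 mm deep from the end. The two prongs beside it are 15.75 mm wide with flat, square ends.
- rest: Fixed light-wood block, 90 mm (x) by 26 mm (y) by 30 mm high, origin at the centre of its underside on the bench; the blade starts on top of it, along its x.
- fixture: Fixed grey-painted cast-iron sharpening fixture; origin at the centre of its base's underside on the bench, x runs along the bed to the fence. Base plate 160 x 70 x 8 mm. Flat bed 34 mm above the bench: a bar 16 mm wide from x = -58 to 30 mm, then a head 50 mm wide to x = 60 mm. Bed, pin and fence are rigid; the push between blade and fixture must stay under 40 N.
- fence (a point): Foot of the fence face on the bed's centreline: x = 60, y = 0, z = 34 mm in the fixture's frame, same axes. The dark steel fence is 50 mm wide, 14 mm thick and rises 16 mm above the bed.
- pin_slot (a point): Middle of the cross slot on the bed: x = 51, y = 0, z = 34 mm in the fixture's frame, same axes. One upright round steel pin, 6 mm in diameter, 12 mm tall above the bed, is locked in the slot (9 mm before the fence), up to 9 mm to either side (y); its y is not measured: feel or see it. Seated, the blade straddles it, off the bed's centreline by as much as the pin is.
- drill: Loose orange cordless drill lying on its side on the bench, 250 x 200 x 56 mm, 1.4 kg; bystander; origin on its underside below the motor housing.
- bin: Loose grey open parts bin, 150 x 110 x 60 mm; bystander; origin at the centre of its underside.
- lamp_switch (a joint): Small black toggle on a grey block beside the bench lamp; bystander; 0 = as found, grows to 1 rad when thrown over.
Mind the look-alikes: they are no part of the job. What is shaped like the fixture but orange is not meant.

How it is judged:
On the way:
1. the blade is lifted clear of its rest (height (world z) of blade above 0.05 m and contact force between blade and rest below 0.1 N), for 0.1 s.
At the end, for the whole second after the job is handed in: The blade lies at rest, flat on the fixture's bed (within 2 mm in height and 0.04 rad of level), in line with the bed within 0.07 rad, its notched end within 2.5 mm of the fence face and within 11 mm of the bed's centreline, which is possible only with the pin inside the notch; it has been let go (x of notch_end in the frame of fixture between 0.0575 and 0.062 m and y of notch_end in the frame of fixture between -0.011 and 0.011 m and z of notch_end in the frame of fixture between 0.032 and 0.036 m and angle between the x axis of blade and the x axis of fixture, either way round below 0.07 rad and angle between the z axis of blade and the z axis of fixture, either way round below 0.04 rad and linear speed of blade below 0.01 m/s); the robot touches nothing.
It fails at once if the blade is forced or dropped: more than 40 N between blade and fixture (contact force between blade and fixture above 40 N).
It fails at once if the drill is moved more than 20 mm (distance of drill from where it was at the start of the episode above 0.02 m).
It fails at once if the parts bin is moved more than 20 mm (distance of bin from where it was at the start of the episode above 0.02 m).
It fails at once if the lamp switch is thrown (value of joint lamp_switch above 0.3 rad).
It also fails if it takes over 72 s, if anything falls off the work surface, if the arm or the gripper's body presses on something with over 40 N, if the wrist force passes 120 N, or if a joint passes its speed limit or range.

ROBOT

A 7-joint arm with a two-finger parallel gripper is mounted at the origin on the work surface. World frame = base frame: x ahead of the robot, y to its left, z up, the work surface at z = 0. Lengths are in m, angles in rad, forces in N, time in s.
With the tool pointing down it reaches from about 0.35 to 0.9 m from the base axis. Payload 19.9 kg.
Tool frame: the origin (TCP) lies midway between the tips of the shut fingers; the grasp point (between the pads) lies 19 mm behind it; z points along the fingers, y is the line along which they close (so a half turn about z gives the same grasp; the last joint's range is limited). The gripper opens to 94 mm and grips with 3 to 60 N. Pads are 16 mm wide; open, the fingers measure 119 mm over their backs; the gripper's body (75 mm by 177 mm) begins 78 mm behind the grasp point.
Start: joints at [-1.169, 0.417, -0.01, 1.614, 0.005, 1.111, -0.053], TCP at [0.268, 0.564, 0.173] pointing down, gripper open.
Joint ranges: [-2.81, 2.81], [-0.39, 2.02], [-1.27, 1.25], [0.06, 2.57], [-1.19, 4.33], [0.19, 2], [-2.82, 2.82]. Speed limits (rad/s): [1.89, 1.89, 2.39, 2.39, 3.01, 3.01, 3.01].

INTERFACE

Orientations are given as a unit quaternion [x, y, z, w].
In Python, from workcell import env gives the robot as it stands.
- The arm moves only by the tool step_arm, never from a script. Its argument "increments" is a list of rows, each an object with "translation": the shift along the tool's x, y, z in m, a list of three; "twist": the turn, a rotation vector about the tool's x, y, z in rad, a list of three. A call has 1 to 12 rows; each row is the pose to reach, as a shift and turn from the pose commanded when the call began, along the tool's axes at that moment; what a row does not reach only later rows make up. A row lasts 1/8 s, in which the tool goes at most 62.5 mm and 10.7 degrees, less where a joint would pass 70% of its speed; a pose out of reach is approached as far as the arm can. A call with a gripper value outside its range is refused whole. "hand" is the finger opening in m, from 0 to 0.094, set as the call begins (left out, the last holds). The fingers move at their own pace and stop on an object; "squeeze" is the grip in N (left out, the last holds). Time passes only in rows, so rows that repeat a pose let the fingers close. It gives the time, the measured TCP pose, the force, the opening and the grip force at its end, in the units of the state.
- env.sense(): the state, without advancing time (a new reading comes with each control period).
- env.camera(name): name is "scene" or "side" or "wrist"; returns a dict with "img" (480x640x3 uint8, blue, green, red), "fx", "fy", "cx", "cy" (pixels), "rvec" (rotation vector, rad) and "tvec" (3), from world to camera coordinates, as OpenCV has them; the wrist camera has in their place "hand_eye" (4x4, takes a point from camera to tool coordinates, whose origin is the TCP and whose axes are the flange's). Camera axes: x right, y down, z forward; pixel columns grow to the right and rows downward; lengths in m; the calibration is good to about 2 mm. A picture is of the moment at which its call begins: read the wrist's pose just before it. There is no depth.
- env.close_job(): hands the job in; it is judged then, once.
The state is a dict: "time_s": time; "q": joint angles; "joint_vel": joint speeds; "joint_efforts": joint torques, N m; "tool_pos": TCP position; "tool_rot": TCP orientation; "wrist_force": force on the tool from outside, world axes, zero at the start; "wrist_torque": the same for the moment, N m; "finger_gap": opening from 0.0 (shut) to 1.0 (fully open); "grasp_force": force on a finger pad.
Only numpy, scipy, OpenCV 4.12 (cv2) and the standard library are available. Lean on these libraries where they do the work, as an engineer would, in place of code of your own. Each camera call takes 0.05 s, during which the arm holds its last target. There are 200 camera calls.

## Working session

There is one attempt and no reset: what is moved stays moved. The work goes in short steps, Python scripts to look and compute and a tool call to move; the robot and the scene stay as the last step left them, time stands still between calls to the robot, and variables do not carry over. Pictures are saved under pics/ and viewed, at most 13 in all, crops included, and the job is handed in when it is done.

Besides the shell and the picture viewer there is one more tool, called as name([rows], argument=value, ...), one row to a line, values as JSON. step_arm: Moves the arm, as the interface text tells. Its arguments: {"type":"object","properties":{"increments":{"type":"array"},"hand":{"type":"number"},"squeeze":{"type":"number"}},"required":["increments"]}

```bash
mkdir -p pics; ls
cat > h.py <<'E'
import numpy as np, cv2
from scipy.spatial.transform import Rotation as R
from workcell import env
def cam(n):
    s=env.sense(); c=env.camera(n)
    K=np.array([[c['fx'],0,c['cx']],[0,c['fy'],c['cy']],[0,0,1.]])
    if n=='wrist':
        T=np.eye(4);T[:3,:3]=R.from_quat(s['tool_rot']).as_matrix();T[:3,3]=s['tool_pos']
        M=np.linalg.inv(T@np.array(c['hand_eye']))
    else:
        M=np.eye(4);M[:3,:3]=R.from_rotvec(np.ravel(c['rvec'])).as_matrix();M[:3,3]=np.ravel(c['tvec'])
    return c['img'],K@M[:3]
def onz(P,uv,z):
    H=np.c_[P[:,0],P[:,1],P[:,2]*z+P[:,3]]
    p=np.linalg.solve(H,[uv[0],uv[1],1]);return p[:2]/p[2]
def tri(P1,a,P2,b):
    x=cv2.triangulatePoints(P1,P2,np.array(a,float).reshape(2,1),np.array(b,float).reshape(2,1))[:,0];return x[:3]/x[3]
def proj(P,X):
    p=P@np.r_[X,1];return p[:2]/p[2]
E
python3 - <<'E'
from h import *
for n in('scene','side'):
    i,P=cam(n);cv2.imwrite(f'pics/{n}0.png',i);np.save(f'{n}P.npy',P)
s=env.sense();print(s)
E
```

```text
pics
{'time_s': 0.1, 'q': array([-1.16851828,  0.41793111, -0.0103369 ,  1.61411198,  0.0047014 ,
        1.11071387, -0.0530238 ]), 'joint_vel': array([ 0.00092116, -0.00076637,  0.00053064, -0.00123094,  0.00027286,
       -0.00239949, -0.00060393]), 'joint_efforts': array([ 4.56670859e-04, -8.52596498e+01,  6.38551600e-01, -4.26700687e+01,
       -4.91013250e-02,  1.63255882e-02,  4.83441204e-05]), 'tool_pos': array([0.26817598, 0.56411513, 0.17277805]), 'tool_rot': array([ 2.20064987e-01,  9.75485047e-01, -5.63191610e-04, -8.85275240e-05]), 'wrist_force': array([ 1.46257574,  0.32301882, -0.51846577]), 'wrist_torque': array([0.00260513, 0.0480125 , 0.01595924]), 'grasp_force': 0.0, 'finger_gap': 0.9994908716496362}
```

View pics/scene0.png

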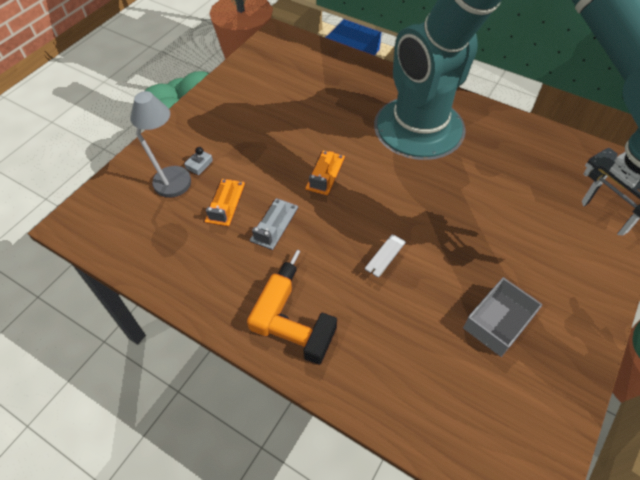

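View pics/side0.png

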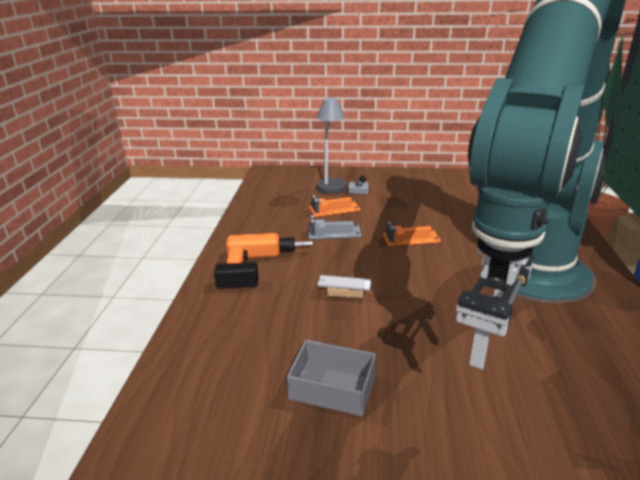

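Scene view: the grey fixture is at (274,223) with its dark fence at about (263,236). The orange look-alikes are at (225,202) and (325,173). The blade on its rest is at (385,256), the drill at (290,315), the bin at (503,316) and the switch at (199,160). In the side view the blade is at (345,284) and the fixture at (334,229). I choose the grey fixture and the only bright steel blade, and will check both with a wrist close-up.

Run:
```python
from h import *
A=np.load('sceneP.npy');B=np.load('sideP.npy')
for n,a,b in [('bladeend_near',(397,239),(369,285)),('bladeend_far',(375,273),(322,282)),('fence',(262,232),(318,223)),('fixtail',(292,203),(357,232))]:
    X=tri(A,a,B,b);print(n,X.round(3),proj(A,X)-a)
for n,u in [('drillbit',(297,252)),('drill',(268,305)),('batt',(320,338)),('bin',(503,316)),('sw',(199,160)),('lamp',(170,180)),('or1',(225,202)),('or2',(325,173))]: print(n,onz(A,u,0.02).round(3))
```

```text
bladeend_near [0.454 0.146 0.032] [-0.00475872  0.09953437]
bladeend_far [0.575 0.145 0.033] [ 0.02190573 -0.92801355]
fence [ 0.618 -0.179  0.03 ] [ 0.071639   -1.33173541]
fixtail [ 0.491 -0.167  0.015] [-0.09140586  1.36000514]
drillbit [ 0.621 -0.064]
drill [ 0.79 -0.04]
batt [0.798 0.117]
bin [0.515 0.468]
sw [ 0.498 -0.498]
lamp [ 0.604 -0.52 ]
or1 [ 0.586 -0.332]
or2 [ 0.345 -0.146]
```

```bash
cat >> h.py <<'E'
def go(p,yaw,tilt=None):
    "increment to TCP p with tool pointing down, tool x at world angle yaw"
    s=env.sense();R0=R.from_quat(s['tool_rot'])
    c,d=np.cos(yaw),np.sin(yaw)
    R1=R.from_matrix(np.array([[c,d,0],[d,-c,0],[0,0,-1]]))
    print('trans',R0.inv().apply(np.array(p)-s['tool_pos']).round(4),'twist',(R0.inv()*R1).as_rotvec().round(4))
E
python3 - <<'E'
from h import *
go([.515,.146,.25],np.pi)
E
```

```text
trans [-0.4024 -0.2717 -0.0769] twist [-1.100e-03 -2.000e-04 -4.438e-01]
```

step_arm([
  {"translation":[-0.04,-0.027,-0.04],"twist":[0,0,-0.05]},
  {"translation":[-0.08,-0.054,-0.077],"twist":[0,0,-0.1]},
  {"translation":[-0.12,-0.081,-0.077],"twist":[0,0,-0.15]},
  {"translation":[-0.16,-0.108,-0.077],"twist":[0,0,-0.2]},
  {"translation":[-0.2,-0.135,-0.077],"twist":[0,0,-0.25]},
  {"translation":[-0.24,-0.162,-0.077],"twist":[0,0,-0.3]},
  {"translation":[-0.28,-0.189,-0.077],"twist":[0,0,-0.35]},
  {"translation":[-0.32,-0.216,-0.077],"twist":[0,0,-0.4]},
  {"translation":[-0.36,-0.243,-0.077],"twist":[0,0,-0.444]},
  {"translation":[-0.39,-0.264,-0.077],"twist":[0,0,-0.444]},
  {"translation":[-0.402,-0.272,-0.077],"twist":[0,0,-0.444]},
  {"translation":[-0.402,-0.272,-0.077],"twist":[0,0,-0.444]},
])

```text
time_s: 1.6
tool_pos: [0.5146, 0.1461, 0.2501]
tool_rot: [0.0, 1.0, -0.0, -0.0]
wrist_force: [0.2, -0.1, 0.2]
finger_gap: 0.999
grasp_force: 0.0
```

Run:
```python
from h import *
i,P=cam('wrist');cv2.imwrite('pics/w1.png',i);np.save('w1P.npy',P)
print(env.sense()['tool_pos'],proj(P,[.515,.146,.033]),proj(P,[.6,.146,.033]))
```

```text
[0.51416126 0.14710362 0.25016983] [330.52176213 202.97283488] [330.57930732 271.26978716]
```

View pics/w1.png

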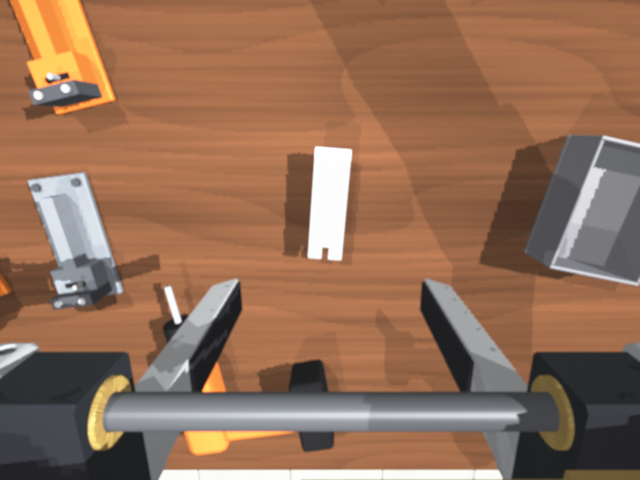

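The blade is at (330,203) with its notch at (325,253), pointing to +x (image bottom). The grey fixture is at (75,240), its fence also towards +x, with the pin just before the fence near (75,287). The drill bit tip is close by at (168,290). Next I measure the blade and work out a viewpoint above the fixture.

```bash
cat >> h.py <<'E'
def bladebox(img,P,z=.036,roi=None):
    g=img.min(2); m=(g>200).astype(np.uint8)
    if roi: 
        mm=np.zeros_like(m);x0,y0,x1,y1=roi;mm[y0:y1,x0:x1]=m[y0:y1,x0:x1];m=mm
    c=max(cv2.findContours(m,0,2)[0],key=cv2.contourArea)
    w=np.array([onz(P,q+0.0,z) for q in c[:,0,:]],np.float32)
    (cx,cy),(a,b),th=cv2.minAreaRect(w*1000);print('blade',cx,cy,a,b,th);return c
E
python3 - <<'E'
from h import *
i=cv2.imread('pics/w1.png');P=np.load('w1P.npy')
bladebox(i,P,roi=(250,120,420,280))
for n,q in dict(t1=(29,181),t2=(86,173),b1=(50,305),b2=(122,292),bit=(168,288),pinfoot=(73,290)).items(): print(n,onz(P,q,.03 if n in('bit','pinfoot') else .008).round(4))
go([.57,-.17,.25],np.pi); go([.57,-.12,.20],np.pi)
E
```

```text
blade 517.2892456054688 143.7937469482422 41.61372756958008 131.30291748046875 85.60345458984375
t1 [ 0.4926 -0.2187]
t2 [ 0.4831 -0.148 ]
b1 [ 0.6577 -0.2289]
b2 [ 0.6389 -0.1297]
bit [ 0.6234 -0.0578]
pinfoot [ 0.626  -0.1774]
trans [-5.560e-02 -3.171e-01  1.000e-04] twist [ 0.0001 -0.0005  0.0008]
trans [-0.0556 -0.2672  0.0501] twist [ 0.0001 -0.0005  0.0008]
```

step_arm([
  {"translation":[-0.01,-0.05,0],"twist":[0,0,0]},
  {"translation":[-0.03,-0.1,0],"twist":[0,0,0]},
  {"translation":[-0.05,-0.15,0],"twist":[0,0,0]},
  {"translation":[-0.07,-0.2,0.02],"twist":[0,0,0]},
  {"translation":[-0.085,-0.25,0.05],"twist":[0,0,0]},
  {"translation":[-0.085,-0.29,0.08],"twist":[0,0,0]},
  {"translation":[-0.085,-0.3,0.08],"twist":[0,0,0]},
  {"translation":[-0.085,-0.3,0.08],"twist":[0,0,0]},
])

```text
time_s: 2.65
tool_pos: [0.6001, -0.1526, 0.1708]
tool_rot: [-0.0, 1.0, 0.0, 0.0]
wrist_force: [0.3, 0.8, -0.3]
finger_gap: 1.001
grasp_force: 0.0
```

Run:
```python
from h import *
i,P=cam('wrist');cv2.imwrite('pics/w2.png',i);np.save('w2P.npy',P)
```

step_arm([
  {"translation":[0.0,-0.03,0],"twist":[0,0,0]},
  {"translation":[0.02,-0.05,0],"twist":[0,0,0]},
  {"translation":[0.02,-0.05,0],"twist":[0,0,0]},
  {"translation":[0.02,-0.05,0],"twist":[0,0,0]},
])

```text
time_s: 3.2
tool_pos: [0.5807, -0.2018, 0.1711]
tool_rot: [-0.001, 1.0, 0.0, 0.001]
wrist_force: [0.4, -0.5, 1.0]
finger_gap: 1.001
grasp_force: 0.0
```

Run:
```python
from h import *
i,P=cam('wrist');cv2.imwrite('pics/w3.png',i);np.save('w3P.npy',P)
j=cv2.imread('pics/w2.png')
cv2.imwrite('pics/w23.png',np.vstack([cv2.resize(k[60:360,120:520],(800,600))[::1] for k in (j,)]))
```

```text
(no output)
```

View pics/w2.png

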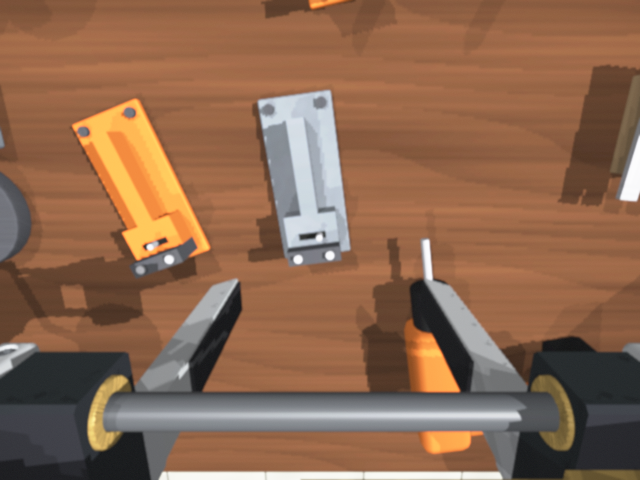

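View pics/w3.png

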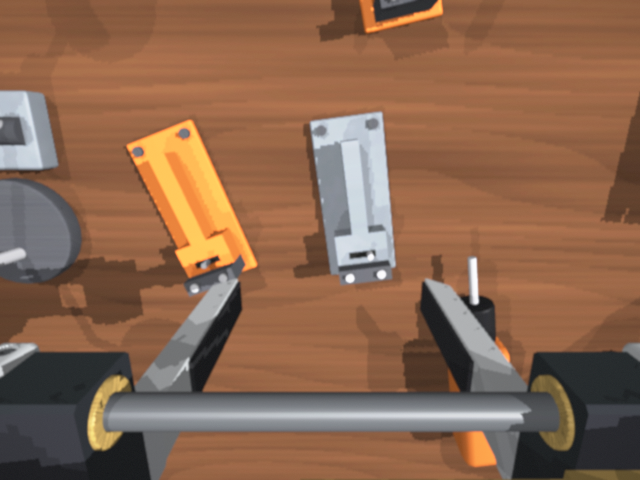

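W2 shows the grey fixture at (303,175) and its pin at about (320,237). In W3 the fixture is at (352,195) and the pin at about (371,257). The drill bit tip is at (426,240) in W2. I need one enlarged crop for precise pixels.

Run:
```python
import cv2,numpy as np
a=cv2.imread('pics/w2.png')[200:275,270:360];b=cv2.imread('pics/w3.png')[220:295,320:410]
f=lambda k:cv2.resize(k,None,fx=4.4,fy=4.4,interpolation=cv2.INTER_CUBIC)
w2=cv2.imread('pics/w2.png')[85:130,250:340];w3=cv2.imread('pics/w3.png')[105:150,303:393]
cv2.imwrite('pics/c.png',np.vstack([np.hstack([f(a),f(b)]),np.hstack([f(w2),f(w3)])]))
```

```text
(no output)
```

View pics/c.png

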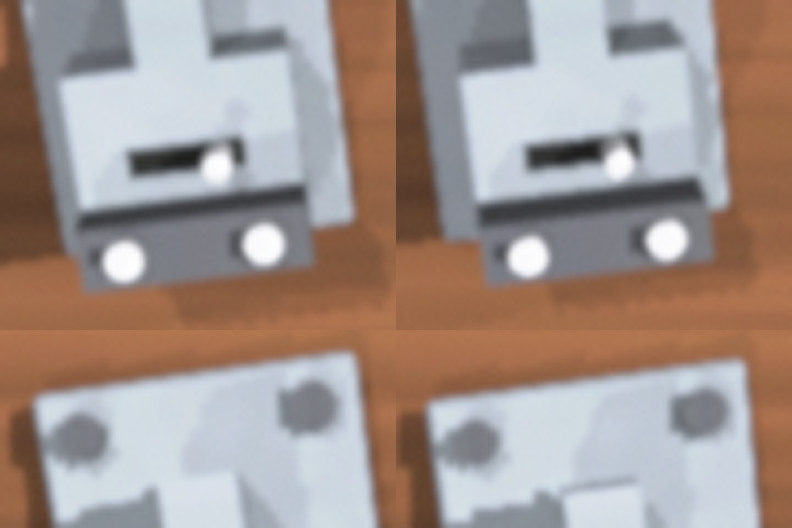

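The crops show the pin top, a white disc at (216,166) and (618,162), lying towards the +y end of the slot. The head corners, fence foot and base corners are all sharp. Next is a least-squares fit of the fixture pose.

Run:
```python
from h import *
from scipy.optimize import least_squares
s=4.4
M={'a':('w2P.npy',(270,200)),'b':('w3P.npy',(320,220)),'c':('w2P.npy',(250,85)),'d':('w3P.npy',(303,105))}
obs=[('a',(60,77),(30,-25,34)),('a',(288,50),(30,25,34)),('a',(80,214),(60,-25,34)),('a',(303,186),(60,25,34)),
('b',(64,77),(30,-25,34)),('b',(288,48),(30,25,34)),('b',(82,205),(60,-25,34)),('b',(301,179),(60,25,34)),
('c',(35,68),(-80,-35,8)),('c',(355,23),(-80,35,8)),('d',(32,72),(-80,-35,8)),('d',(349,30),(-80,35,8)),
('c',(157,157),(-58,-8,34)),('c',(238,145),(-58,8,34)),('d',(164,163),(-58,-8,34)),('d',(244,154),(-58,8,34))]
D=[(np.load(M[k][0]),np.array(q)/s+M[k][1]-.5+.5/s,np.array(X)/1000) for k,q,X in obs]
def W(p,X):
    c,d=np.cos(p[2]),np.sin(p[2]);return np.array([p[0]+c*X[0]-d*X[1],p[1]+d*X[0]+c*X[1],X[2]+p[3]])
f=lambda p:np.concatenate([proj(P,W(p,X))-u for P,u,X in D])
r=least_squares(f,[.57,-.175,.1,0],loss='soft_l1');p=r.x;print(p.round(4));print(f(p).reshape(-1,2).round(1).tolist())
P2,P3=np.load('w2P.npy'),np.load('w3P.npy')
a=np.array((216,166))/s+(270,200)-.4;b=np.array((222,162))/s+(320,220)-.4
X=tri(P2,a,P3,b);print('pin',X)
for P,u in((P2,a),(P3,b)):
    q=onz(P,u,.046+p[3]);c,d=np.cos(p[2]),np.sin(p[2]);e=q-p[:2];print('pin fix',c*e[0]+d*e[1],-d*e[0]+c*e[1])
    q2=proj(P,W(p,(.051,.009,.046)));print(u,q2)
np.save('fix.npy',p)
```

```text
[ 0.5668 -0.1773  0.1291 -0.0008]
[[-0.3, 0.8], [-0.3, 0.4], [0.2, -0.8], [0.1, -0.7], [0.0, 0.0], [0.3, 0.3], [-0.3, -0.4], [-0.1, -0.5], [-0.9, -0.1], [0.1, -0.1], [-0.5, 0.4], [0.3, 0.2], [0.3, -0.5], [-0.3, -0.1], [0.9, 0.6], [0.3, 0.3]]
pin [ 0.61611773 -0.16378005  0.04334459]
pin fix 0.050158425109593195 0.00710681449710426
[318.69090909 237.32727273] [320.80890118 237.93201614]
pin fix 0.04989033638797752 0.006918620535527093
[370.05454545 256.41818182] [372.33448181 257.24578732]
```

Run:
```python
from h import *
print(env.sense()['q'].round(3)); i,P=cam('wrist'); 
c=env.camera('wrist');print(np.array(c['hand_eye']).round(4),c['fx'])
```

```text
[-0.015  0.422  0.397  1.655 -0.179  1.1    2.006]
[[-1.000e-04 -9.582e-01 -2.863e-01  8.250e-02]
 [ 1.000e+00 -3.000e-04  6.000e-04 -2.000e-04]
 [-7.000e-04 -2.863e-01  9.582e-01 -2.112e-01]
 [ 0.000e+00  0.000e+00  0.000e+00  1.000e+00]] 373.4291473774562
```

Fixture at (0.567, -0.177), yaw 0.129, pin at y ≈ +7.0 mm. The blade is centred at (0.517, 0.144), yaw -0.077. I'll grasp with the tool turned half round, so the notch stays in the wrist camera's view.

step_arm([
  {"translation":[0.006,0.035,-0.02],"twist":[0,0,0.15]},
  {"translation":[0.012,0.07,-0.029],"twist":[0,0,0.32]},
  {"translation":[0.018,0.105,-0.029],"twist":[0,0,0.49]},
  {"translation":[0.024,0.14,-0.029],"twist":[0,0,0.66]},
  {"translation":[0.03,0.175,-0.029],"twist":[0,0,0.83]},
  {"translation":[0.036,0.21,-0.029],"twist":[0,0,1.0]},
  {"translation":[0.044,0.245,-0.029],"twist":[0,0,1.17]},
  {"translation":[0.052,0.28,-0.029],"twist":[0,0,1.34]},
  {"translation":[0.06,0.315,-0.029],"twist":[0,0,1.51]},
  {"translation":[0.064,0.335,-0.029],"twist":[0,0,1.68]},
  {"translation":[0.064,0.346,-0.029],"twist":[0,0,1.8]},
  {"translation":[0.064,0.346,-0.029],"twist":[0,0,1.8]},
])

```text
time_s: 4.85
tool_pos: [0.5154, 0.1435, 0.1993]
tool_rot: [0.782, 0.623, -0.0, 0.0]
wrist_force: [-0.1, -0.5, 0.1]
finger_gap: 0.996
grasp_force: 0.0
```

step_arm([
  {"translation":[0,0,0],"twist":[0,0,0.15]},
  {"translation":[0,0,0],"twist":[0,0,0.32]},
  {"translation":[0,0,0],"twist":[0,0,0.49]},
  {"translation":[0,0,0],"twist":[0,0,0.66]},
  {"translation":[0,0,0],"twist":[0,0,0.83]},
  {"translation":[0,0,0],"twist":[0,0,1.0]},
  {"translation":[0,0,0],"twist":[0,0,1.17]},
  {"translation":[0,0,0],"twist":[0,0,1.34]},
  {"translation":[0,0,0],"twist":[0,0,1.419]},
  {"translation":[0,0,0],"twist":[0,0,1.419]},
  {"translation":[0,0,0],"twist":[0,0,1.419]},
])

```text
time_s: 6.22
tool_pos: [0.5156, 0.142, 0.1994]
tool_rot: [0.999, -0.037, -0.0, 0.0]
wrist_force: [0.4, -0.1, 0.4]
finger_gap: 1.001
grasp_force: 0.0
```

Run:
```python
from h import *
i,P=cam('wrist');cv2.imwrite('pics/w4.png',i);np.save('w4P.npy',P)
s=env.sense();print(s['q'].round(3),s['tool_pos'])
u=proj(P,[.517,.144,.036]);print(u)
x,y=u.astype(int)
roi=(max(x-120,0),max(y-130,0),x+120,y+130)
c4=bladebox(i,P,roi=roi)
j=cv2.imread('pics/w1.png');P1=np.load('w1P.npy')
c1=bladebox(j,P1,roi=(250,120,420,280))
# height: triangulate corners (4-gon)
def quad(c): return cv2.approxPolyDP(cv2.convexHull(c),0.04*cv2.arcLength(c,True),True)[:,0].astype(float)
q1,q4=quad(c1),quad(c4);print(q1.tolist(),q4.tolist())
for a in q1:
    w=onz(P1,a,.036);b=min(q4,key=lambda b:np.linalg.norm(onz(P,b,.036)-w));print(tri(P1,a,P,b).round(4))
go([.5173,.1438,.017],-.077)
```

```text
[-1.005  0.302  0.825  1.829 -0.246  1.116 -1.739] [0.51565962 0.14200791 0.19941902]
[328.76770812 213.7121868 ]
blade 517.6796875 143.22097778320312 40.8018798828125 129.8947296142578 85.24744415283203
blade 517.2892456054688 143.7937469482422 41.61372756958008 131.30291748046875 85.60345458984375
[[317.0, 146.0], [351.0, 150.0], [340.0, 259.0], [308.0, 257.0]] [[349.0, 148.0], [348.0, 271.0], [311.0, 272.0], [310.0, 148.0]]
[0.4508 0.1295 0.0307]
[0.4548 0.1683 0.0366]
[0.5836 0.1574 0.0342]
[0.5808 0.119  0.0349]
trans [ 0.0015 -0.0019  0.1824] twist [-0.     -0.0001  0.0023]
```

Two opposite views agree: blade centre (0.5175, 0.1435), yaw -0.08, top at about 0.034–0.036 m. Descending to grasp.

step_arm([
  {"translation":[0.0015,-0.0015,0.05],"twist":[0,0,0.003]},
  {"translation":[0.0015,-0.0015,0.1],"twist":[0,0,0.003]},
  {"translation":[0.0015,-0.0015,0.14],"twist":[0,0,0.003]},
  {"translation":[0.0015,-0.0015,0.17],"twist":[0,0,0.003]},
  {"translation":[0.0015,-0.0015,0.185],"twist":[0,0,0.003]},
  {"translation":[0.0015,-0.0015,0.185],"twist":[0,0,0.003]},
  {"translation":[0.0015,-0.0015,0.185],"twist":[0,0,0.003]},
])

```text
time_s: 7.15
tool_pos: [0.5179, 0.1437, 0.0154]
tool_rot: [0.999, -0.04, 0.001, -0.0]
wrist_force: [-0.5, -0.7, -0.8]
finger_gap: 0.998
grasp_force: 0.0
```

step_arm([
  {"translation":[0,0,0]},
  {"translation":[0,0,0]},
  {"translation":[0,0,0]},
  {"translation":[0,0,0]},
  {"translation":[0,0,0]},
  {"translation":[0,0,0]},
  {"translation":[0,0,0]},
  {"translation":[0,0,0]},
], hand=0.03, squeeze=15)

```text
schema error: expected keys translation, twist
```

step_arm([
  {"translation":[0,0,0],"twist":[0,0,0]},
  {"translation":[0,0,0],"twist":[0,0,0]},
  {"translation":[0,0,0],"twist":[0,0,0]},
  {"translation":[0,0,0],"twist":[0,0,0]},
  {"translation":[0,0,0],"twist":[0,0,0]},
  {"translation":[0,0,0],"twist":[0,0,0]},
  {"translation":[0,0,0],"twist":[0,0,0]},
  {"translation":[0,0,0],"twist":[0,0,0]},
], hand=0.03, squeeze=15)

```text
time_s: 8.15
tool_pos: [0.5173, 0.1436, 0.0144]
tool_rot: [0.999, -0.04, 0.0, 0.0]
wrist_force: [1.1, -0.6, -0.6]
finger_gap: 0.318
grasp_force: 0.0
```

Run:
```python
from h import *
i,P=cam('wrist');j,_=cam('side')
cv2.imwrite('pics/g1.png',np.hstack([cv2.resize(i,(400,300)),cv2.resize(j[200:350,230:430],(400,300))]))
s=env.sense();print(s['finger_gap'],s['grasp_force'],s['wrist_force'])
```

```text
0.32109403821966953 0.0 [-0.43062169  0.24512065 -0.30121382]
```

View pics/g1.png

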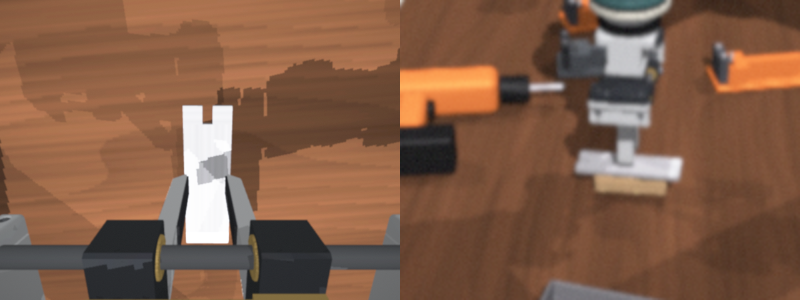

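Run:
```python
from h import *
i,P=cam('wrist');j,_=cam('side')
cv2.imwrite('pics/g2.png',np.hstack([cv2.resize(i[220:400,240:420],(400,400),interpolation=cv2.INTER_CUBIC),cv2.resize(j[235:315,310:390],(400,400),interpolation=cv2.INTER_CUBIC)]))
```

```text
(no output)
```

View pics/g2.png

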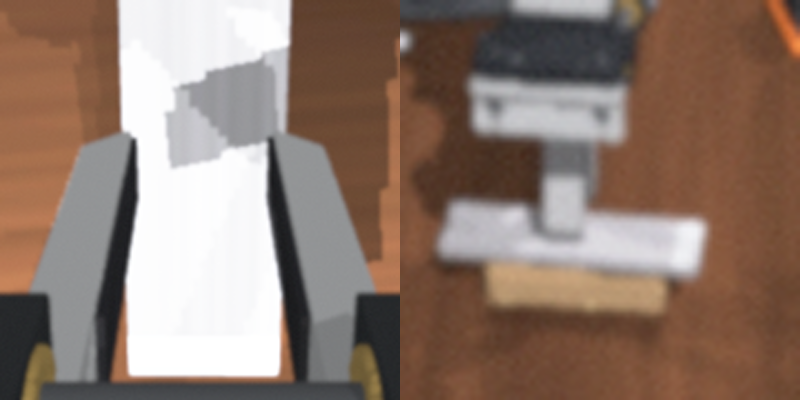

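The fingertips look to be above the blade: in the side view the near tip ends at about (342,282), before the blade's front edge. I'll check the tip height from the calibrated side view.

Run:
```python
from h import *
P=np.load('sideP.npy')
s=env.sense();print(s['tool_pos'],s['tool_rot'],s['q'].round(4))
for z in (0.014,.03,.036,.04,.045,.05,.06): print(z,proj(P,[.517,.171,z]).round(1),proj(P,[.517,.1585,z]).round(1))
print('blade front top edge',proj(P,[.517,.1635,.036]),'bottom',proj(P,[.517,.1635,.030]))
Q=np.load('w4P.npy')
i,P=cam('wrist')
for z in (.014,.036,.045,.05,.06):
  # tool front corners of tips, gap 30
  T=R.from_quat(s['tool_rot'])
  print(z,[proj(P,s['tool_pos']*[1,1,0]+[0,0,z]+T.apply([.008,y,0])).round(0) for y in(-.015,.015)])
```

```text
[0.51722257 0.1435107  0.01435981] [ 9.99193854e-01 -4.01452271e-02 -4.51444027e-06  4.58207703e-05] [-0.8482  0.5654  0.6622  1.9728 -0.4938  0.7681 -1.5477]
0.014 [343.6 295.7] [343.9 292.8]
0.03 [343.6 290.4] [343.9 287.5]
0.036 [343.6 288.4] [343.9 285.5]
0.04 [343.6 287.1] [343.9 284.2]
0.045 [343.6 285.4] [343.9 282.6]
0.05 [343.6 283.7] [343.9 280.9]
0.06 [343.7 280.4] [343.9 277.5]
blade front top edge [343.7868434  286.68860665] bottom [343.77596082 288.67120467]
0.014 [array([306., 262.]), array([356., 262.])]
0.036 [array([303., 276.]), array([358., 276.])]
0.045 [array([302., 282.]), array([359., 282.])]
0.05 [array([301., 286.]), array([360., 286.])]
0.06 [array([300., 295.]), array([362., 295.])]
```

Both views put the real tips at about z = 0.048, some 33 mm short of the stated TCP. So I reopen, go down about 30 mm more in small steps watching the force, then close.

step_arm([
  {"translation":[0,0,-0.003],"twist":[0,0,0]},
  {"translation":[0,0,-0.003],"twist":[0,0,0]},
  {"translation":[0,0,-0.003],"twist":[0,0,0]},
  {"translation":[0,0,-0.003],"twist":[0,0,0]},
  {"translation":[0,0,0.006],"twist":[0,0,0]},
  {"translation":[0,0,0.012],"twist":[0,0,0]},
  {"translation":[0,0,0.016],"twist":[0,0,0]},
  {"translation":[0,0,0.016],"twist":[0,0,0]},
], hand=0.075)

```text
time_s: 9.4
tool_pos: [0.517, 0.1434, -0.002]
tool_rot: [0.999, -0.04, -0.0, 0.0]
wrist_force: [-0.6, 0.0, 0.8]
finger_gap: 0.803
grasp_force: 0.0
```

step_arm([
  {"translation":[0,0,0.004],"twist":[0,0,0]},
  {"translation":[0,0,0.008],"twist":[0,0,0]},
  {"translation":[0,0,0.012],"twist":[0,0,0]},
  {"translation":[0,0,0.012],"twist":[0,0,0]},
])

```text
time_s: 9.9
tool_pos: [0.5171, 0.1435, -0.0139]
tool_rot: [0.999, -0.04, -0.0, 0.0]
wrist_force: [0.0, 0.1, -0.3]
finger_gap: 0.799
grasp_force: 0.0
```

step_arm([
  {"translation":[0,0,0],"twist":[0,0,0]},
  {"translation":[0,0,0],"twist":[0,0,0]},
  {"translation":[0,0,0],"twist":[0,0,0]},
  {"translation":[0,0,0],"twist":[0,0,0]},
  {"translation":[0,0,0],"twist":[0,0,0]},
  {"translation":[0,0,0],"twist":[0,0,0]},
], hand=0.033, squeeze=15)

```text
time_s: 10.65
tool_pos: [0.5173, 0.1436, -0.0136]
tool_rot: [0.999, -0.04, 0.0, -0.0]
wrist_force: [-0.3, -0.5, 1.6]
finger_gap: 0.42
grasp_force: 15.0
```

step_arm([
  {"translation":[0,0,-0.01],"twist":[0,0,0]},
  {"translation":[0,0,-0.03],"twist":[0,0,0]},
  {"translation":[0,0,-0.06],"twist":[0,0,0]},
  {"translation":[0,0,-0.09],"twist":[0,0,0]},
  {"translation":[0,0,-0.1],"twist":[0,0,0]},
  {"translation":[0,0,-0.1],"twist":[0,0,0]},
])

```text
time_s: 11.4
tool_pos: [0.5174, 0.1439, 0.0869]
tool_rot: [0.999, -0.04, 0.0, -0.0]
wrist_force: [-0.1, 0.1, -1.9]
finger_gap: 0.42
grasp_force: 15.0
```

```bash
cat >> h.py <<'E'
def target(fx,fy,zt,yaw=None):
    "TCP target so that the tool origin stands at fixture (fx,fy) mm, height zt"
    p=np.load('fix.npy');yaw=p[2] if yaw is None else yaw
    c,d=np.cos(p[2]),np.sin(p[2]);x,y=fx/1000,fy/1000
    go([p[0]+c*x-d*y,p[1]+d*x+c*y,zt],yaw)
E
python3 - <<'E'
from h import *
i,P=cam('wrist');cv2.imwrite('pics/w5.png',i)
s=env.sense();print(s['tool_pos'],s['grasp_force'],s['finger_gap'])
# blade in hand: notch end in tool frame: top plane at tool z
T=np.eye(4);T[:3,:3]=R.from_quat(s['tool_rot']).as_matrix();T[:3,3]=s['tool_pos'];Pt=P@T
g=i.min(2);m=(g>190).astype(np.uint8);m[290:]=0;m[:,:250]=0;m[:,420:]=0
c=max(cv2.findContours(m,0,2)[0],key=cv2.contourArea)
for zt in(-.048,-.050):
    w=np.array([onz(Pt,q,zt) for q in c[:,0,:].astype(float)])*1000
    mx=w[:,0].max();print(zt,'end x',np.percentile(w[w[:,0]>mx-4,0],[50,99]))
    for lo,hi in((20,30),(30,40),(40,48)):
        k=w[(w[:,0]>lo)&(w[:,0]<hi)];print(lo,'edges y',k[k[:,1]<0,1].mean() if len(k) else 0,k[k[:,1]>0,1].mean() if len(k) else 0)
    k=w[(w[:,0]>mx-12)&(w[:,0]<mx-3)&(abs(w[:,1])<12)];print('notch edges',k[k[:,1]<np.median(k[:,1]),1].mean(),k[k[:,1]>np.median(k[:,1]),1].mean())
target(-25,7,.09)
E
```

```text
[0.51692351 0.14371684 0.08609234] 14.999658018350601 0.4198692581622005
-0.048 end x [63.78538808 65.52276208]
20 edges y -12.623486955002864 nan
30 edges y -3.5740085845908225 nan
40 edges y -9.215269681011408 nan
notch edges -4.848135470839741 -0.12469384175546912
-0.05 end x [64.04717989 65.76337883]
20 edges y -10.036729968649572 nan
30 edges y -3.530119674382934 nan
40 edges y -9.102625253860623 nan
notch edges -4.7887175412835905 -0.12284507366986455
trans [ 0.0494  0.3143 -0.0039] twist [-1.00e-04  3.00e-04 -2.09e-01]<stdin>:12: RuntimeWarning: Mean of empty slice.
  ret = ret.dtype.type(ret / rcount)
```

step_arm([
  {"translation":[0.003,0.02,0],"twist":[0,0,-0.01]},
  {"translation":[0.008,0.05,0],"twist":[0,0,-0.03]},
  {"translation":[0.014,0.09,0],"twist":[0,0,-0.06]},
  {"translation":[0.02,0.13,0],"twist":[0,0,-0.09]},
  {"translation":[0.027,0.17,0],"twist":[0,0,-0.12]},
  {"translation":[0.033,0.21,0],"twist":[0,0,-0.15]},
  {"translation":[0.039,0.25,0],"twist":[0,0,-0.18]},
  {"translation":[0.045,0.285,0.01],"twist":[0,0,-0.2]},
  {"translation":[0.049,0.305,0.02],"twist":[0,0,-0.209]},
  {"translation":[0.0494,0.3143,0.035],"twist":[0,0,-0.209]},
  {"translation":[0.0494,0.3143,0.05],"twist":[0,0,-0.209]},
  {"translation":[0.0494,0.3143,0.05],"twist":[0,0,-0.209]},
])

```text
time_s: 12.95
tool_pos: [0.5404, -0.1724, 0.0348]
tool_rot: [0.998, 0.065, -0.001, -0.0]
wrist_force: [0.2, 0.3, -1.8]
finger_gap: 0.42
grasp_force: 15.0
```

Run:
```python
from h import *
i,P=cam('wrist');cv2.imwrite('pics/w6.png',i);np.save('w6P.npy',P)
s=env.sense();print(s['tool_pos'],s['grasp_force'],s['wrist_force'])
cv2.imwrite('pics/w6c.png',cv2.resize(i[90:270,230:430],(800,600*720//600),interpolation=cv2.INTER_CUBIC)[:600])
target(-25,7,.036)
```

```text
[ 0.5410032  -0.17262362  0.03574152] 14.999751895666122 [ 0.00521909 -0.12044906 -1.91114395]
trans [ 0.      0.0009 -0.0003] twist [-0.0005  0.0012  0.0007]
```

View pics/w6c.png

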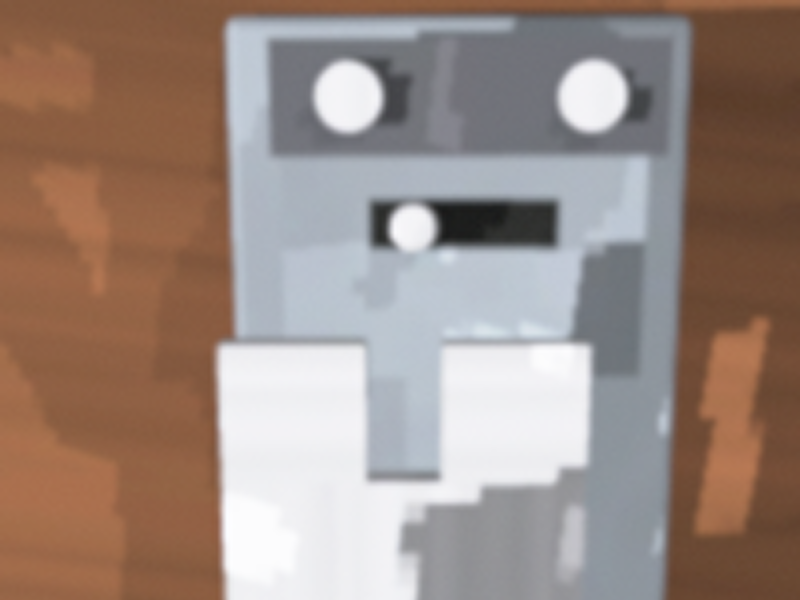

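The crop shows the pin at (412,228), the notch between x = 367 and 441 with its end line at y = 343, and the fence line level and parallel to the blade end. Now the remaining offset in tool axes.

Run:
```python
from h import *
P=np.load('w6P.npy')
s=env.sense();T=np.eye(4);T[:3,:3]=R.from_quat(s['tool_rot']).as_matrix();T[:3,3]=s['tool_pos']
def f(q,z): 
    u=np.array(q)/4+(230,90)-.4;w=onz(P,u,z);return (np.linalg.inv(T)@np.r_[w,z,1])[:2]*1000
print('pin',f((412,228),.045)); z=.0357+.0436+.006
for q in((367,343),(441,343),(404,343),(404,470),(217,343),(592,343)):print(q,f(q,z))
for q in((270,155),(668,155)):print('fence top front',f(q,.050))
print(f((412,226),.045))
```

```text
pin [75.3867586   0.95764475]
(367, 343) [65.34378612 -3.98505005]
(441, 343) [65.34381916  3.91115247]
(404, 343) [ 6.53438026e+01 -3.67917990e-02]
(404, 470) [ 5.15559904e+01 -4.02579984e-02]
(217, 343) [ 65.34371913 -19.9947198 ]
(592, 343) [65.34388657 20.01977858]
fence top front [ 84.53013828 -16.91567498]
fence top front [84.52066956 33.08005375]
[75.64035876  0.95731653]
```

step_arm([
  {"translation":[0,0.001,0.01],"twist":[0,0,0]},
  {"translation":[0,0.001,0.022],"twist":[0,0,0]},
  {"translation":[0,0.001,0.033],"twist":[0,0,0]},
  {"translation":[0,0.001,0.039],"twist":[0,0,0]},
  {"translation":[0,0.001,0.042],"twist":[0,0,0]},
  {"translation":[0,0.001,0.043],"twist":[0,0,0]},
  {"translation":[0,0.001,0.043],"twist":[0,0,0]},
])

```text
time_s: 13.88
tool_pos: [0.5416, -0.1748, -0.0064]
tool_rot: [0.998, 0.064, 0.0, 0.0]
wrist_force: [0.2, 0.6, -1.9]
finger_gap: 0.421
grasp_force: 15.0
```

step_arm([
  {"translation":[0.002,0,0],"twist":[0,0,0]},
  {"translation":[0.004,0,0],"twist":[0,0,0]},
  {"translation":[0.006,0,0],"twist":[0,0,0]},
  {"translation":[0.007,0,0],"twist":[0,0,0]},
  {"translation":[0.008,0,0],"twist":[0,0,0]},
  {"translation":[0.008,0,0],"twist":[0,0,0]},
])

```text
time_s: 14.62
tool_pos: [0.5494, -0.1737, -0.0066]
tool_rot: [0.998, 0.064, -0.0, 0.0]
wrist_force: [0.4, 0.1, -1.6]
finger_gap: 0.422
grasp_force: 15.0
```

step_arm([
  {"translation":[0.001,0,0],"twist":[0,0,0]},
  {"translation":[0.002,0,0],"twist":[0,0,0]},
  {"translation":[0.002,0,0],"twist":[0,0,0]},
])

```text
time_s: 15.0
tool_pos: [0.5514, -0.1734, -0.0066]
tool_rot: [0.998, 0.064, -0.0, 0.0]
wrist_force: [0.2, -0.9, -3.2]
finger_gap: 0.42
grasp_force: 15.0
```

step_arm([
  {"translation":[0.001,0,0],"twist":[0,0,0]},
  {"translation":[0.002,0,0],"twist":[0,0,0]},
  {"translation":[0.003,0,0],"twist":[0,0,0]},
  {"translation":[0.003,0,0],"twist":[0,0,0]},
])

```text
time_s: 15.5
tool_pos: [0.5544, -0.173, -0.0066]
tool_rot: [0.998, 0.064, -0.0, 0.0]
wrist_force: [-0.1, 0.1, -2.2]
finger_gap: 0.423
grasp_force: 15.0
```

Run:
```python
from h import *
i,P=cam('wrist');cv2.imwrite('pics/w7.png',i);np.save('w7P.npy',P)
s=env.sense();print(s['tool_pos'],s['wrist_force'].round(2),s['wrist_torque'].round(2))
cv2.imwrite('pics/w7c.png',cv2.resize(i[110:260,230:430],(800,600),interpolation=cv2.INTER_CUBIC))
```

```text
[ 0.5543382  -0.17302649 -0.0066117 ] [-1.46  0.28 -2.53] [-0.01  0.14 -0.03]
```

View pics/w7c.png

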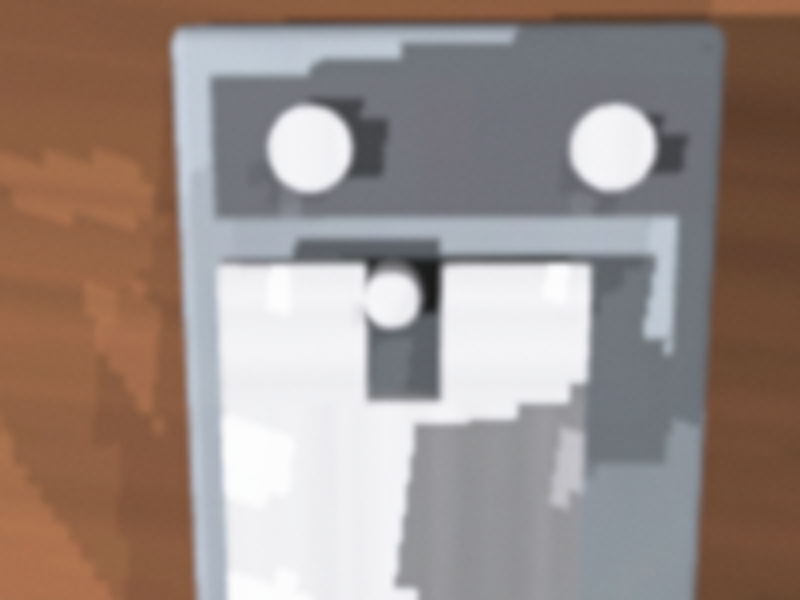

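The pin (391,298) is inside the notch (367–441) but close to its left side, so I need to shift about 1.2 mm towards tool −y. Working out the exact amount.

Run:
```python
from h import *
P=np.load('w7P.npy')
s=env.sense();T=np.eye(4);T[:3,:3]=R.from_quat(s['tool_rot']).as_matrix();T[:3,3]=s['tool_pos']
def f(q,z): 
    u=np.array(q)/4+(230,110)-.4;w=onz(P,u,z);return ((np.linalg.inv(T)@np.r_[w,z,1])[:2]*1000).round(2)
z=-.0066+.0436+.006
print('pin',f((391,298),.0455),'notch',f((367,263),z),f((441,263),z),f((404,400),z))
for q in((215,216),(677,216)):print('fence',f(q,.050))
```

```text
pin [62.35 -1.18] notch [65.75 -3.77] [65.75  4.18] [50.76  0.2 ]
fence [ 71.33 -19.03]
fence [71.33 28.01]
```

step_arm([
  {"translation":[0,-0.0007,0],"twist":[0,0,0]},
  {"translation":[0,-0.0013,0],"twist":[0,0,0]},
  {"translation":[0.0015,-0.0013,0],"twist":[0,0,0]},
  {"translation":[0.003,-0.0013,0.001],"twist":[0,0,0]},
  {"translation":[0.0035,-0.0013,0.002],"twist":[0,0,0]},
  {"translation":[0.0035,-0.0013,0.002],"twist":[0,0,0]},
  {"translation":[0.0035,-0.0013,0.002],"twist":[0,0,0]},
])

```text
time_s: 16.42
tool_pos: [0.5576, -0.1713, -0.0086]
tool_rot: [0.998, 0.064, -0.0, 0.0]
wrist_force: [-0.4, -0.2, -1.7]
finger_gap: 0.424
grasp_force: 15.0
```

step_arm([
  {"translation":[0,0,0.0005],"twist":[0,0,0]},
  {"translation":[0,0,0.0008],"twist":[0,0,0]},
  {"translation":[0,0,0.0008],"twist":[0,0,0]},
])

```text
time_s: 16.8
tool_pos: [0.5576, -0.1713, -0.0094]
tool_rot: [0.998, 0.064, -0.0, 0.0]
wrist_force: [-0.4, -0.7, -2.1]
finger_gap: 0.425
grasp_force: 15.0
```

step_arm([
  {"translation":[0,0,0.0004],"twist":[0,0,0]},
  {"translation":[0,0,0.0004],"twist":[0,0,0]},
])

```text
time_s: 17.05
tool_pos: [0.5576, -0.1713, -0.0096]
tool_rot: [0.998, 0.064, 0.0, -0.0]
wrist_force: [-2.2, 1.4, 3.9]
finger_gap: 0.424
grasp_force: 15.0
```

step_arm([
  {"translation":[0,0,0.0004],"twist":[0,0,0]},
  {"translation":[0,0,0.0004],"twist":[0,0,0]},
])

```text
time_s: 17.3
tool_pos: [0.5577, -0.1713, -0.0096]
tool_rot: [0.998, 0.064, 0.0, -0.0]
wrist_force: [-5.1, 2.1, 12.0]
finger_gap: 0.42
grasp_force: 15.0
```

Touched down on the bed. Easing off a little, then sliding to the fence.

step_arm([
  {"translation":[0,0,-0.0005],"twist":[0,0,0]},
  {"translation":[0.0004,0,-0.0005],"twist":[0,0,0]},
  {"translation":[0.0008,0,-0.0005],"twist":[0,0,0]},
  {"translation":[0.0012,0,-0.0005],"twist":[0,0,0]},
  {"translation":[0.0012,0,-0.0005],"twist":[0,0,0]},
])

```text
time_s: 17.92
tool_pos: [0.5586, -0.1714, -0.0096]
tool_rot: [0.998, 0.064, -0.0, 0.0]
wrist_force: [-3.4, 0.9, 6.5]
finger_gap: 0.418
grasp_force: 15.0
```

step_arm([
  {"translation":[0.0004,0,0],"twist":[0,0,0]},
  {"translation":[0.0006,0,0],"twist":[0,0,0]},
  {"translation":[0.0006,0,0],"twist":[0,0,0]},
])

```text
time_s: 18.3
tool_pos: [0.5591, -0.1714, -0.0096]
tool_rot: [0.998, 0.064, -0.0, 0.0]
wrist_force: [-4.2, 0.8, 6.3]
finger_gap: 0.422
grasp_force: 15.0
```

step_arm([
  {"translation":[0.0003,0,-0.0002],"twist":[0,0,0]},
  {"translation":[0.0006,0,-0.0002],"twist":[0,0,0]},
  {"translation":[0.0006,0,-0.0002],"twist":[0,0,0]},
])

```text
time_s: 18.68
tool_pos: [0.5598, -0.1711, -0.0096]
tool_rot: [0.998, 0.064, -0.0, 0.0]
wrist_force: [-2.2, -0.6, 0.9]
finger_gap: 0.421
grasp_force: 15.0
```

step_arm([
  {"translation":[0.0003,0,0],"twist":[0,0,0]},
  {"translation":[0.0006,0,0],"twist":[0,0,0]},
  {"translation":[0.0006,0,0],"twist":[0,0,0]},
])

```text
time_s: 19.05
tool_pos: [0.5599, -0.1711, -0.0096]
tool_rot: [0.998, 0.064, -0.001, -0.0]
wrist_force: [-6.8, -1.6, 4.5]
finger_gap: 0.424
grasp_force: 15.0
```

step_arm([
  {"translation":[0.0003,0,0],"twist":[0,0,0]},
  {"translation":[0.0003,0,0],"twist":[0,0,0]},
])

```text
time_s: 19.3
tool_pos: [0.5599, -0.171, -0.0096]
tool_rot: [0.998, 0.064, -0.001, -0.0]
wrist_force: [-9.5, -1.1, 6.2]
finger_gap: 0.426
grasp_force: 15.0
```

step_arm([
  {"translation":[0,0,0],"twist":[0,0,0]},
  {"translation":[0,0,0],"twist":[0,0,0]},
  {"translation":[0,0,0],"twist":[0,0,0]},
  {"translation":[0,0,0],"twist":[0,0,0]},
], hand=0.06)

```text
time_s: 19.8
tool_pos: [0.561, -0.1708, -0.0095]
tool_rot: [0.998, 0.064, 0.0, 0.0]
wrist_force: [0.7, -0.3, 0.8]
finger_gap: 0.639
grasp_force: 0.0
```

step_arm([
  {"translation":[0,0,-0.01],"twist":[0,0,0]},
  {"translation":[0,0,-0.03],"twist":[0,0,0]},
  {"translation":[0,0,-0.06],"twist":[0,0,0]},
  {"translation":[0,0,-0.09],"twist":[0,0,0]},
  {"translation":[0,0,-0.1],"twist":[0,0,0]},
  {"translation":[0,0,-0.1],"twist":[0,0,0]},
])

```text
time_s: 20.55
tool_pos: [0.5612, -0.1707, 0.0912]
tool_rot: [0.998, 0.064, 0.001, 0.0]
wrist_force: [1.4, 0.6, -1.1]
finger_gap: 0.639
grasp_force: 0.0
```

Run:
```python
from h import *
i,P=cam('wrist');np.save('w8P.npy',P)
s=env.sense();print(s['tool_pos'],s['wrist_force'].round(2))
cv2.imwrite('pics/w8c.png',cv2.resize(i[90:290,220:440],(660,600),interpolation=cv2.INTER_CUBIC))
```

```text
[ 0.56077361 -0.17061765  0.0903549 ] [-0.1   0.42  0.01]
```

View pics/w8c.png

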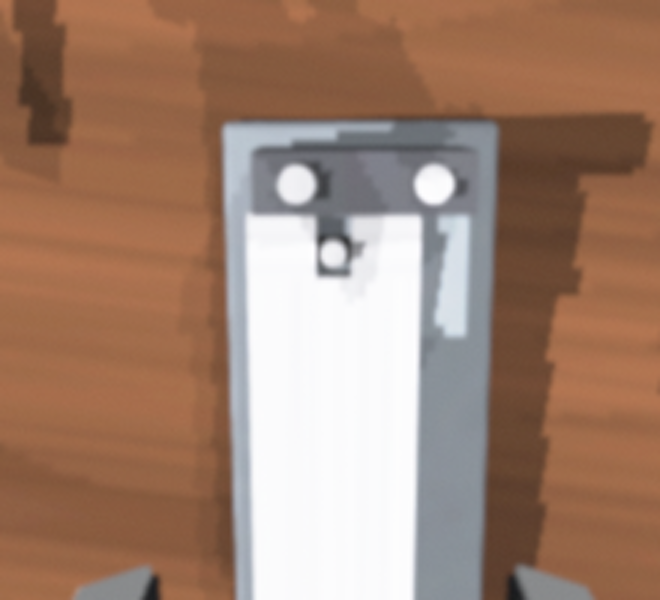

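The blade end (y = 214) sits square against the fence, the pin (333,253) is inside the notch (318–350), and the gripper is clear. Handing in.

```bash
python3 -c "
from workcell import env
print(env.close_job())"
```

```text
the job is handed in; nothing more can be done
None
```

The blade lies on the grey fixture's bed with the pin in its notch and its notched end square against the fence; it has been let go, and I handed the job in after about 21 s, though no verdict came back.

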